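# Free the tilt-sensor plate and hold it up on a wedge

## Task

Slide the red transport lock on the aluminium levelling fixture all the way to its end stop so that the wedge slot is free, then take the orange wedge by its fin, set it nose first on the fixture's ledge and push it along the slot under the hinged steel plate until the plate just lifts off its rest pads, about 4 mm at its front, when the black line on the wedge reaches the plate's front edge. Finish while still gripping the wedge like this, the wedge lying flat on the ledge and alone carrying the plate, the arm itself not touching the plate. Leave the other things on the bench where they are.

Things in the scene. Friction and masses are not known exactly. Their poses are not given: they have to be found in the camera images.
- fixture: Aluminium levelling fixture, fixed to the bench. Origin: on the bench below the middle of the plate's lifting bar; x along the wedge slot, in under the plate (away from the robot at yaw 0), z up. Base 12 mm thick, its top is the ledge: x -165 to +215 mm; in front of the bar y -60 to +130 mm.
- slot (a point): Point on the ledge (12 mm above the bench) straight below the bar, on the slot's axis; axes as the fixture's. Two dark guide rails, 8 mm tall, stand at x = -82 to -32 mm from here with their inner faces at y = -23 and +23 mm; they flare out to about 60 mm apart inside at x = -108 mm.
- plate: Steel plate, 0.6 to 0.9 kg, 204 x 170 x 10 mm, sensor on top (32 mm tall). Under its front edge a 10 mm round brass lifting bar runs along fixture y. Origin: bar centre, 29 mm above the bench at rest (bar's lowest line 12 mm, plate top 30 mm above the ledge); its rise is the lift. Hinge 190 mm behind the bar, front edge 6 mm before it. It falls back; lifting takes 3 to 5 N.
- lock (a joint): Transport lock slide, in m: grows as it slides to fixture +y; 0.065 is the end stop (slot clear); starts at 0 to 0.012, where its dark bar (top 14 mm above the ledge) bars the slot at fixture x = -26 to -14 mm. Friction about 2 N; it stays where it is left.
- lock_top (a point): Centre of the top of the lock's red grip, 24 mm (fixture x) by 16 mm (fixture y), top 56 mm above the ledge, sides free down to 22 mm above the ledge. At fixture x = -42 mm, y = 45 mm + lock value. The plate's edge is 24 mm from it in +x.
- wedge: Loose orange wedge, about 0.2 kg, 112 x 40 mm, flat on the bench. Origin: underside, below the centre of its fin. Nose at x = +98 mm (4 mm high), slope 1:5 up to 24 mm at x = -2 mm, tail to x = -14 mm. Fin 26 mm (x) by 16 mm (y), top 64 mm up, sides free above 24 mm. Black line at x = +30 mm. On the ledge it meets the bar with its origin at fixture x = -58 mm, lifts it 4 mm at -38 mm.
- block: Loose bare steel parallel block, 80 x 40 x 25 mm, not a wedge, not needed. Origin centre of underside.
- junction_box: Loose blue junction box, 100 x 60 x 38 mm with a socket on its +x end, not needed. Origin centre of underside.
- screwdriver: Loose yellow-handled screwdriver, 200 mm long along its x, 26 mm thick, not needed. Origin middle of its underside.
- tape_roll: Loose brown roll of tape lying flat, 90 mm diameter, 24 mm high, not needed. Origin centre of underside.
- cleaner: Loose can, 56 mm diameter, 170 mm tall, standing, not needed. Origin centre of underside.
- meter: Loose yellow hand meter, 150 x 75 x 41 mm, lying, not needed. Origin centre of underside.
There are look-alikes about, which are no part of the job. Leave any purple look-alike of the wedge alone.

How it is judged:
On the way, in this order (a step that is already met when the one before it is completed fails the run):
1. the transport lock is at its end stop (value of joint lock above 0.061 m), for 0.2 s.
2. the wedge, in the slot on the ledge, touches and lifts the plate (contact force between wedge and plate above 0.5 N and y of wedge in the frame of fixture between -0.012 and 0.012 m and z of plate in the frame of fixture above 0.0295 m), for 0.1 s.
At the end, for the whole second after the job is handed in: Lock within 4 mm of its end stop; plate bar 1.5 to 7 mm above rest, carried by the wedge alone (over 0.5 N), arm and fingers off the plate; wedge flat on the ledge (3 mm, 0.06 rad), in the slot (12 mm, 0.2 rad), gripped by the fingers (over 2 N); all still (z of plate in the frame of fixture between 0.0305 and 0.036 m and value of joint lock above 0.061 m and contact force between wedge and plate above 0.5 N and contact force between the fingers and wedge above 2 N and contact force between each of the arm, the fingers and plate below 0.3 N and angle between the x axis of wedge and the x axis of fixture, either way round below 0.2 rad and y of wedge in the frame of fixture between -0.012 and 0.012 m and z of wedge in the frame of fixture between 0.009 and 0.015 m and angle between wedge's own z axis and vertical below 0.06 rad and linear speed of each of plate, wedge below 0.02 m/s); the arm keeps its last pose, push and grip.
It fails at once if another loose thing on the bench is shifted by more than 25 mm (distance of any of block, junction_box, screwdriver, tape_roll, cleaner, meter from where it was at the start of the episode above 0.025 m).
It also fails if it takes over 64 s, if anything falls off the work surface, if the arm or the gripper's body presses on something with over 40 N, if the wrist force passes 120 N, or if a joint passes its speed limit or range.

## Robot

A 7-joint arm with a two-finger parallel gripper is mounted at the origin on the work surface. World frame = base frame: x ahead of the robot, y to its left, z up, the work surface at z = 0. Lengths are in m, angles in rad, forces in N, time in s.
With the tool pointing down it reaches from about 0.425 to 0.925 m from the base axis. Payload 6.8 kg.
Tool frame: the origin (TCP) lies midway between the tips of the shut fingers; the grasp point (between the pads) lies r.grip_point_offset behind it (r.grip_point_offset is the distance from the TCP to the grasp point, in m); z points along the fingers, y is the line along which they close (so a half turn about z gives the same grasp; the last joint's range is limited). The gripper opens to 85 mm and grips with 20 to 120 N. Pads are 22 mm wide; open, the fingers measure 114 mm over their backs; the gripper's body (76 mm by 85 mm) begins 54 mm behind the grasp point. The pads swing forward as they close: fully open they stand 13 mm farther back than shut.
Start: joints at [-1.412, 0.477, 0.022, 1.555, -0.011, 1.109, -0.083], TCP at [0.178, 0.651, 0.231] pointing down, gripper open.
Joint ranges: [-2.96, 2.96], [-0.34, 2.1], [-1.41, 1.46], [0.24, 2.44], [-1.37, 4.51], [0.17, 1.92], [-2.96, 2.96]. Speed limits (rad/s): [2.39, 2.39, 3.14, 3.14, 3.14, 3.14, 3.14].

## Interface

Orientations are given as a rotation vector (axis times angle).
In Python, from bench import r gives the robot as it stands. The module is installed in compiled form; this text tells all that it offers.
- The arm moves only by the shell command python3 -m crank 'ROWS' [FORCE]. ROWS is JSON, a list of rows, each a list of 5 numbers: the shift along the world's x, y, z in units of 200 mm (1.0 is 200 mm), then the turn about the world's z in units of 45 degrees (1.0 is 45 degrees), then the opening, from -1 (shut) to 1 (fully open). In form: [[dx, dy, dz, turn, jaw], ...]. A call has 1 to 8 rows; each row shifts and turns the commanded pose from where the row before left it; what a row does not reach is not made up. A row lasts 1/12 s, in which the tool goes at most 41.7 mm and 7.16 degrees, less where a joint would pass 70% of its speed; a pose out of reach is approached as far as the arm can. A call with a number of a shift or a turn outside -1 to 1 is refused whole. A call with a gripper value outside its range is refused whole. The fingers move at their own pace and stop on an object; FORCE is the grip in N (left out, the last holds). Time passes only in rows, so rows that do not move let the fingers close. It gives the time, the measured TCP pose, the force, the opening and the grip force at its end, in the units of the state.
- r.get_obs(): the state, without advancing time (a new reading comes with each control period).
- r.grab_frame(name): name is "side" or "top" or "wrist"; returns the picture (420x560x3 uint8, blue, green, red); there is no depth.
- r.camera_model(name): a dict with "fx", "fy", "cx", "cy" (pixels), "R" (3x3) and "t" (3): a world point X has camera coordinates R X + t. Camera axes: x right, y down, z forward; pixel columns grow to the right and rows downward; lengths in m; the calibration is good to about 2 mm. A picture is of the moment at which its call begins: read the wrist's pose just before it. camera_model takes no time and is no camera call; for the wrist camera it gives the pose at the moment of the call.
- r.hand_in(): hands the job in; it is judged then, once.
The state is a dict: "clock": time; "joints": joint angles; "qvel": joint speeds; "tau": joint torques, N m; "tcp_pos": TCP position; "orientation": TCP orientation; "contact_force": force on the tool from outside, world axes, zero at the start; "moment": the same for the moment, N m; "grip_width": finger opening in m; "gripper_force": force on a finger pad.
Only numpy, scipy, OpenCV 4.12 (cv2) and the standard library are available. Lean on these libraries where they do the work, as an engineer would, in place of code of your own. Each camera call takes 0.05 s, during which the arm holds its last target. There are 200 camera calls.

## Working session

There is one attempt and no reset: what is moved stays moved. The work goes in short steps, Python scripts to look and compute and a shell command to move; the robot and the scene stay as the last step left them, time stands still between calls to the robot, and variables do not carry over. Pictures are saved under pics/ and viewed, at most 10 in all, crops included, and the job is handed in when it is done.

```bash
mkdir -p pics
python3 - <<'E'
from bench import r
import cv2,numpy as np
for n in("top","side"):
    cv2.imwrite(f"pics/{n}0.png",r.grab_frame(n)); m=r.camera_model(n); print(n,{k:np.round(v,4).tolist() for k,v in m.items()})
o=r.get_obs();print(o, r.grip_point_offset)
E
```

```text
top {'fx': 528.8681, 'fy': 528.8681, 'cx': 278.4908, 'cy': 214.1233, 'R': [[0.0268, -0.9996, 0.0114], [-0.9893, -0.0282, -0.1432], [0.1434, -0.0074, -0.9896]], 't': [-0.011, 0.5084, 1.3439]}
side {'fx': 429.4814, 'fy': 429.4814, 'cx': 286.1658, 'cy': 211.5, 'R': [[0.9242, -0.3818, 0.0088], [-0.2957, -0.7302, -0.6159], [0.2416, 0.5666, -0.7878]], 't': [-0.4688, 0.1886, 1.2583]}
{'clock': 0.1, 'joints': array([-1.41210788,  0.47772492,  0.02235299,  1.55631812, -0.0114881 ,
        1.10933538, -0.08312439]), 'qvel': array([-1.74311278e-04, -1.95383123e-03, -9.42648500e-04, -3.66560504e-03,
        1.51274270e-03,  6.18983242e-04, -6.92610292e-05]), 'tau': array([ 4.01421436e-03, -5.97758174e+01,  1.61350630e+00, -2.81955510e+01,
        1.28796342e-02,  4.92248786e-03,  1.80500956e-05]), 'tcp_pos': array([0.17783391, 0.65060542, 0.2304327 ]), 'orientation': array([-4.17829430e-01, -3.11359645e+00,  2.59993573e-03]), 'contact_force': array([-1.09786372,  0.41612598, -0.08781037]), 'moment': array([ 0.00063547, -0.01678398,  0.009     ]), 'gripper_force': 0.0, 'grip_width': 0.08514952909637995} 0.0187
```

View pics/top0.png

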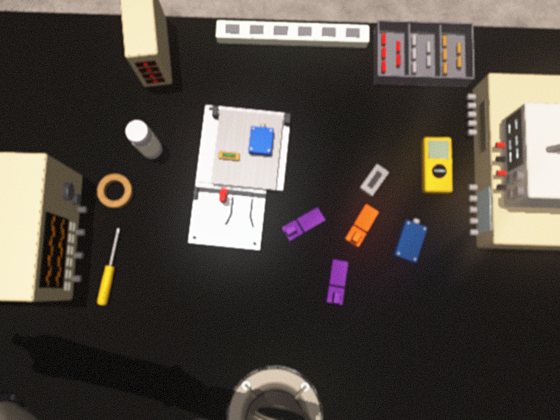

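View pics/side0.png

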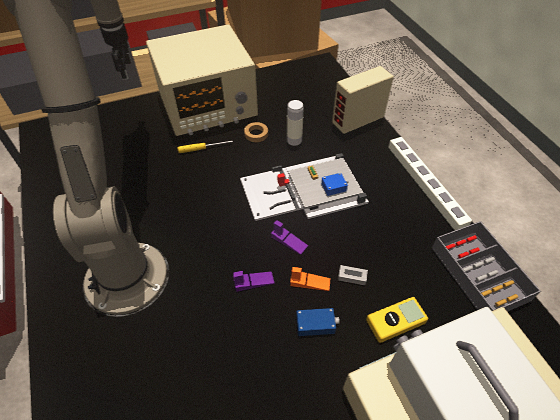

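The top view shows the fixture (190-290, 105-250), the red grip at about (223,195), the orange wedge at (362,226), and purple look-alikes at (304,224) and (338,282). I'll enlarge the area for precise points.

Run:
```python
import cv2
a=cv2.imread("pics/top0.png")
c=cv2.resize(a[95:255,180:390],None,fx=3.8,fy=3.75,interpolation=cv2.INTER_CUBIC)
cv2.imwrite("pics/c1.png",c);print(c.shape)
```

```text
(600, 798, 3)
```

View pics/c1.png

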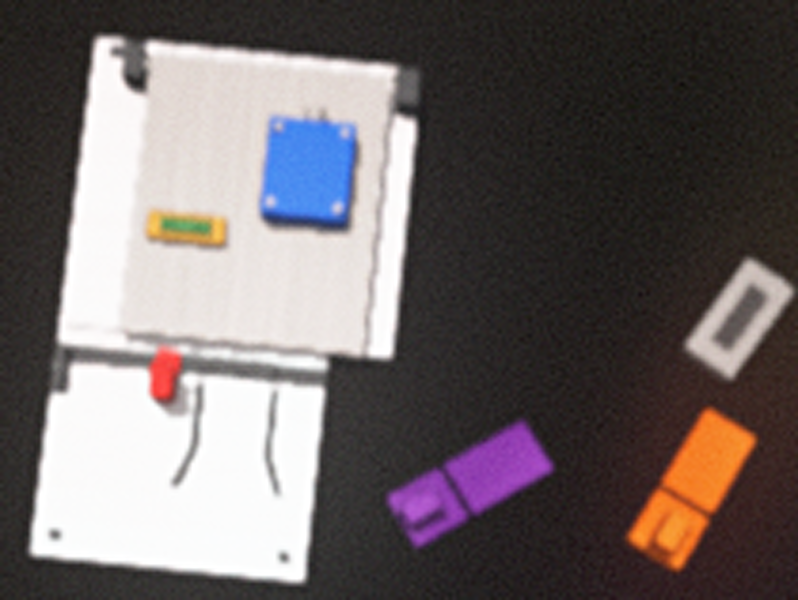

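The crop gives the fixture's front corners at (30,555) and (305,582), plate front corners at (127,333) and (366,357), rail ends at (200,385) and (275,393), and the red grip at (165,375). The orange wedge's nose is at (710,405)-(757,437), its tail at (628,540)-(680,572), and its fin top near (672,530).

```bash
cat > h.py <<'E'
import numpy as np
from bench import r
from scipy.optimize import least_squares
def proj(n,X,m=None):
    m=m or r.camera_model(n); c=np.atleast_2d(X)@np.array(m["R"]).T+m["t"]
    return np.c_[m["fx"]*c[:,0]/c[:,2]+m["cx"],m["fy"]*c[:,1]/c[:,2]+m["cy"]]
def ray(n,uv,z,m=None):
    m=m or r.camera_model(n);R=np.array(m["R"]);C=-R.T@m["t"]
    d=R.T@np.array([(uv[0]-m["cx"])/m["fx"],(uv[1]-m["cy"])/m["fy"],1]);return C+d*(z-C[2])/d[2]
def W(p,L):
    L=np.atleast_2d(L)/1000.;c,s=np.cos(p[2]),np.sin(p[2])
    return np.c_[p[0]+c*L[:,0]-s*L[:,1],p[1]+s*L[:,0]+c*L[:,1],L[:,2]]
def fit(n,L,uv,p0,m=None):
    m=m or r.camera_model(n)
    s=least_squares(lambda p:(proj(n,W(p,L),m)-uv).ravel(),p0,loss="soft_l1",x_scale=[.1,.1,.1]);return s.x,(proj(n,W(s.x,L),m)-uv)
E
python3 - <<'E'
from h import *
cr=lambda a:np.array(a)/[3.8,3.75]+[180-.37,95-.37]
F=[(-165,130,12),(-165,-60,12),(-32,23,20),(-32,-23,20),(-82,23,20),(-82,-23,20),(-108,30,20),(-108,-30,20),(-6,85,42),(-6,-85,42),(198,85,42),(198,-85,42)]
fu=cr([(30,555),(305,582),(200,385),(275,393),(196,443),(269,453),(177,486),(278,494),(127,333),(366,357),(150,55),(395,65)])
p,e=fit("top",F,fu,[.6,.1,0]);print("fixture",p.round(4),e.round(1).tolist())
Lk=ray("top",cr([(165,362)])[0],.068);c,s=np.cos(p[2]),np.sin(p[2]);d=Lk[:2]-p[:2];print("lock",Lk.round(4),"in fix",c*d[0]+s*d[1],-s*d[0]+c*d[1])
Wd=[(98,20,4),(98,-20,4),(-14,20,24),(-14,-20,24),(30,0,17.6),(0,0,64)]
wu=cr([(710,405),(757,437),(628,540),(680,572),(686,497),(674,527)])
w,e=fit("top",Wd,wu,[.5,-.15,-.5]);print("wedge",w.round(4),e.round(1).tolist())
print("lock pred px",proj("top",W(p,[(-42,45,68),(-42,57,68)])))
print("side check")
print(proj("side",W(p,F[:2]+[(-42,50,68)])).round(),proj("side",W(w,Wd)).round())
E
```

```text
fixture [ 0.5852  0.0968 -0.0701] [[0.8, -0.1], [0.3, -0.2], [1.8, -0.8], [-0.7, -1.3], [0.8, 2.3], [-1.1, 1.3], [2.1, 0.3], [-1.8, 0.4], [-2.1, -0.5], [-0.3, -0.6], [0.7, -0.8], [-0.5, 2.7]]
lock [0.5594 0.1469 0.068 ] in fix -0.029258861238707135 0.048236047032176835
wedge [ 0.455  -0.1984 -0.5376] [[-0.5, 0.6], [-0.0, 0.0], [0.5, -1.0], [-0.1, -1.4], [0.0, 0.7], [0.1, 0.5]]
lock pred px [[223.75232447 196.15688936]
 [219.08868328 195.70089053]]
side check
[[239. 177.]
 [254. 219.]
 [280. 174.]] [[330. 277.]
 [329. 289.]
 [292. 269.]
 [290. 281.]
 [306. 278.]
 [296. 268.]]
```

```bash
python3 -m crank '[[0.115,-0.157,0,0.032,1],[0.115,-0.157,0,0.032,1],[0.115,-0.157,0,0.032,1],[0.115,-0.157,0,0.032,1],[0.115,-0.157,0,0.032,1],[0.115,-0.157,0,0.032,1],[0.115,-0.157,0,0.032,1],[0.115,-0.157,0,0.032,1]]' 40; python3 -m crank '[[0.115,-0.157,0,0,1],[0.115,-0.157,0,0,1],[0.115,-0.157,0,0,1],[0.115,-0.157,0,0,1],[0.115,-0.157,0,0,1],[0.115,-0.157,0,0,1],[0.05,-0.08,0,0,1],[0,0,0,0,1]]'
python3 - <<'E'
from h import *;import cv2,pickle
o=r.get_obs();m=r.camera_model("wrist");a=r.grab_frame("wrist");cv2.imwrite("pics/w1.png",a);pickle.dump(m,open("w1.pkl","wb"))
print(o["tcp_pos"],o["orientation"],o["joints"].round(2),o["clock"])
E
```

```text
clock: 0.77
tcp_pos: [0.3626, 0.398, 0.2311]
orientation: [-0.101, -3.14, 0.001]
contact_force: [0.9, -0.0, 0.4]
grip_width: 0.0855
gripper_force: 0.0
clock: 1.43
tcp_pos: [0.5125, 0.1897, 0.2312]
orientation: [0.117, 3.138, -0.004]
contact_force: [0.6, -0.6, -0.2]
grip_width: 0.0856
gripper_force: 0.0
[0.51247764 0.18972135 0.23119319] [ 0.11662035  3.13843726 -0.00369447] [-0.65  0.27  0.22  1.88 -0.06  1.01  1.09] 1.4333
```

View pics/w1.png

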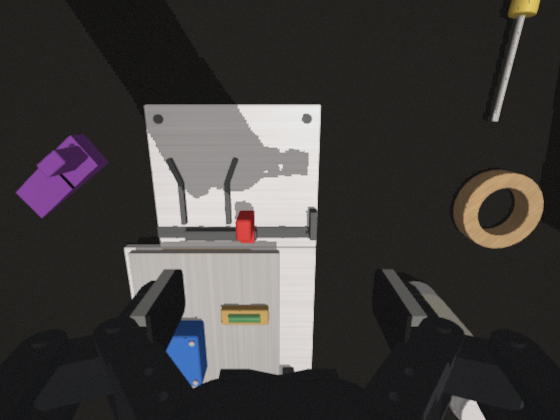

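The wrist view shows the fixture's front corners at (146,106) and (320,105), the rails at (184,222) and (228,222), the plate's front edge at row ~247 from x=127 to 279, and the red grip at (237-254, 211-242).

Run:
```python
from h import *;import cv2,pickle
m=pickle.load(open("w1.pkl","rb"));print("cam",(-np.array(m["R"]).T@m["t"]).round(3))
F=[(-165,-60,12),(-165,130,12),(-32,-23,20),(-32,23,20),(-6,-85,42),(-6,85,42)]
u=np.array([(146,106),(320,105),(185,222),(227,222),(127,248),(279,248)])
p,e=fit("w",F,u,[.58,.1,-.07],m);print(p.round(4),e.round(1).tolist())
for q in(p,[.5852,.0968,-.0701]):
  print(proj("w",W(q,F+[(-42,45,68),(-30,37,68),(-54,53,68),(-30,37,34),(-54,53,34)]),m).round(1).tolist())
a=cv2.imread("pics/w1.png").astype(int);k=(a[...,2]>120)&(a[...,1]<70)&(a[...,0]<70)
for row in range(205,248,2):
  xs=np.where(k[row,225:265])[0]+225
  if len(xs):print(row,xs.min(),xs.max(),a[row,xs].mean(0).round())
```

```text
cam [0.437 0.196 0.373]
[ 0.5841  0.1001 -0.0911] [[-1.1, -5.8], [4.1, -1.5], [1.2, 0.0], [-1.1, 0.7], [-0.3, 1.5], [-0.0, 4.1]]
[[144.9, 100.2], [324.1, 103.5], [186.2, 222.0], [225.9, 222.7], [126.7, 249.5], [279.0, 252.1], [239.9, 229.3], [232.3, 240.2], [247.8, 218.1], [236.5, 228.7], [250.6, 208.4]]
[[138.9, 102.8], [317.8, 102.1], [182.9, 223.5], [222.5, 223.4], [124.1, 252.1], [276.0, 251.7], [235.8, 229.6], [228.5, 240.7], [243.4, 218.3], [233.0, 229.2], [246.6, 208.6]]
213 253 253 [ 57.  60. 132.]
219 238 248 [ 35.  36. 131.]
221 237 250 [ 58.  61. 191.]
223 236 250 [ 58.  60. 191.]
225 236 250 [ 56.  60. 190.]
227 236 250 [ 56.  59. 189.]
229 236 251 [ 50.  54. 175.]
231 236 253 [ 47.  50. 164.]
233 236 254 [ 55.  58. 173.]
235 236 253 [ 56.  60. 186.]
237 236 254 [ 61.  64. 188.]
239 237 254 [ 63.  66. 198.]
241 241 253 [ 63.  67. 205.]
```

```bash
python3 -m crank '[[0.086,-0.092,0,0,1],[0.087,-0.092,0,0,1],[0,0,-0.19,0,1],[0,0,-0.19,0,1],[0,0,-0.19,0,1],[0,0,-0.19,0,1],[0,0,-0.195,0,1],[0,0,0,0,1]]' 40; python3 -m crank '[[0,0,0,0,-1],[0,0,0,0,-1],[0,0,0,0,-1],[0,0,0,0,-1],[0,0,0,0,-1],[0,0,0,0,-1],[0,0,0,0,-1],[0,0,0,0,-1]]'
```

```text
clock: 2.15
tcp_pos: [0.5382, 0.159, 0.0332]
orientation: [-0.098, -3.127, 0.007]
contact_force: [-0.9, -0.8, -0.4]
grip_width: 0.0854
gripper_force: 0.0
clock: 2.82
tcp_pos: [0.5455, 0.1585, 0.042]
orientation: [0.105, 3.138, 0.001]
contact_force: [-0.4, -2.3, 9.8]
grip_width: 0.0158
gripper_force: 41.7
```

```bash
python3 -m crank '[[0.003,0.045,0,0,-1],[0.003,0.045,0,0,-1],[0.003,0.045,0,0,-1],[0.003,0.045,0,0,-1],[0.003,0.045,0,0,-1],[0.003,0.035,0,0,-1],[0,0,0,0,-1],[0,0,0,0,-1]]'
```

```text
clock: 3.48
tcp_pos: [0.5495, 0.2122, 0.0421]
orientation: [0.103, 3.137, 0.004]
contact_force: [0.4, 0.6, 6.6]
grip_width: 0.0153
gripper_force: 41.4
```

```bash
for i in 1 2; do python3 -m crank '[[0.001,0.01,0,0,-1],[0.001,0.01,0,0,-1],[0,0,0,0,-1]]'; done
```

```text
clock: 3.73
tcp_pos: [0.5495, 0.2123, 0.042]
orientation: [0.107, 3.139, -0.003]
contact_force: [-2.5, -7.2, 11.3]
grip_width: 0.0151
gripper_force: 42.1
clock: 3.98
tcp_pos: [0.5495, 0.2125, 0.042]
orientation: [-0.111, -3.139, 0.009]
contact_force: [-4.4, -14.9, 16.5]
grip_width: 0.0153
gripper_force: 42.8
```

```bash
python3 -m crank '[[0,-0.03,0,0,-1],[0,0,0,0,0],[0,0,0,0,0.5],[0,0,0,0,0.5],[0,0,0.15,0,0.5],[0,0,0.2,0,0.5],[0,0,0.2,0,0.5],[0,0,0.2,0,0.5]]';python3 -m crank '[[-0.043,-0.187,0,-0.1,1],[-0.043,-0.187,0,-0.1,1],[-0.043,-0.187,0,-0.1,1],[-0.043,-0.187,0,-0.1,1],[-0.043,-0.187,0,-0.1,1],[-0.043,-0.187,0,-0.1,1],[-0.043,-0.187,0,0,1],[-0.043,-0.187,0,0,1]]'; python3 -m crank '[[-0.043,-0.187,0,0,1],[-0.03,-0.1,0,0,1],[0,0,0,0,1],[0,0,0,0,1]]'
python3 - <<'E'
from h import *;import cv2,pickle
o=r.get_obs();m=r.camera_model("wrist");a=r.grab_frame("wrist");pickle.dump(m,open("w2.pkl","wb"))
b=r.grab_frame("top")
cv2.imwrite("pics/w2.png",a);cv2.imwrite("pics/top2.png",b)
c=cv2.resize(b[150:290,150:360],None,fx=3.8,fy=3.8,interpolation=3);cv2.imwrite("pics/c2.png",c)
print(o["tcp_pos"],o["orientation"],o["joints"].round(2),o["clock"],o["contact_force"])
print(proj("w",W([.455,-.1984,-.5376],[(98,20,4),(98,-20,4),(-14,20,24),(-14,-20,24),(30,0,17.6),(0,0,64),(13,8,64),(-13,-8,64)]),m).round(1).tolist())
E
```

```text
clock: 4.65
tcp_pos: [0.5484, 0.2131, 0.1917]
orientation: [-0.102, -3.139, 0.001]
contact_force: [0.2, 0.7, 0.7]
grip_width: 0.0637
gripper_force: 0.0
clock: 5.32
tcp_pos: [0.4797, -0.0875, 0.1905]
orientation: [0.832, 3.029, 0.001]
contact_force: [0.5, -0.7, 1.2]
grip_width: 0.0859
gripper_force: 0.0
clock: 5.65
tcp_pos: [0.4654, -0.1446, 0.1904]
orientation: [0.837, 3.028, 0.0]
contact_force: [-0.4, -0.3, 0.2]
grip_width: 0.0854
gripper_force: 0.0
[ 0.46535262 -0.14463412  0.19039345] [8.37120424e-01 3.02778531e+00 2.47878719e-04] [-0.25  0.23  0.49  2.06 -0.14  0.88  1.35] 5.65 [-0.4213723  -0.28893453  0.2093576 ]
[[250.7, 287.9], [215.9, 287.9], [246.0, 197.9], [205.5, 198.0], [228.8, 237.1], [219.5, 224.8], [229.2, 238.5], [209.5, 210.7]]
```

View pics/w2.png

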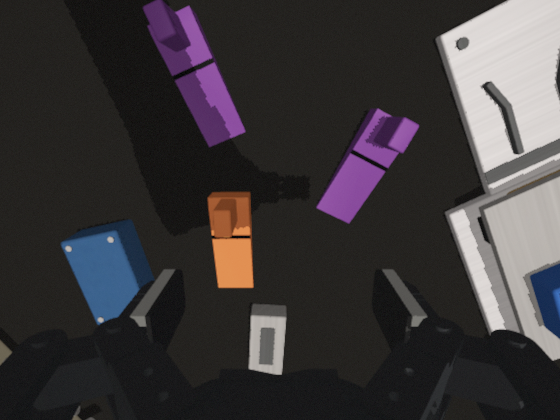

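View pics/c2.png

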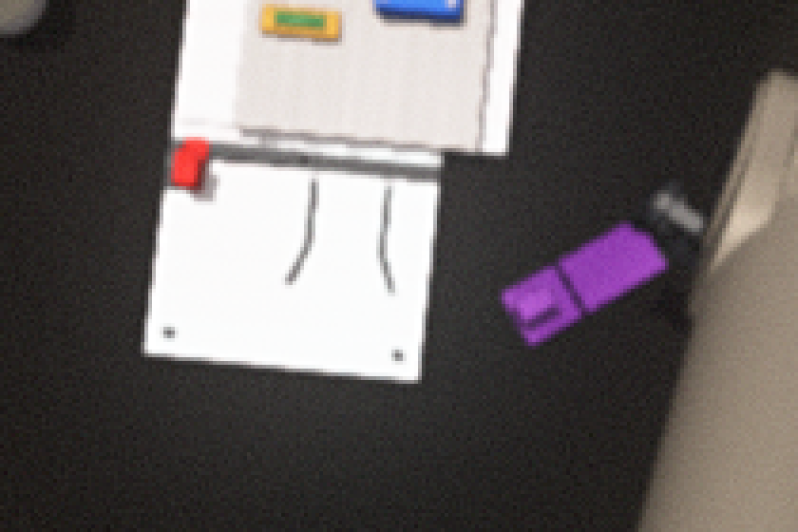

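The top view shows the red grip now at the ledge's left edge, so the lock is at its stop. The wrist view shows the wedge's nose at (219-254,288), tail at (209-250,193) and fin at about (221,222), within 2 mm of the estimate, with the neighbours clear.

```bash
python3 -m crank '[[-0.026,-0.128,0,0,1],[-0.026,-0.129,0,0,1],[0,0,-0.18,0,1],[0,0,-0.18,0,1],[0,0,-0.18,0,1],[0,0,-0.14,0,1],[0,0,-0.07,0,1],[0,0,-0.032,0,1]]' 60;  python3 -m crank '[[0,0,0,0,0.5],[0,0,0,0,0],[0,0,0,0,-0.3],[0,0,0,0,-1],[0,0,0,0,-1],[0,0,0,0,-1],[0,0,0,0,-1],[0,0,0,0,-1]]'
```

```text
clock: 6.42
tcp_pos: [0.4544, -0.1929, 0.0314]
orientation: [-0.828, -3.026, -0.001]
contact_force: [-0.3, -0.4, 0.4]
grip_width: 0.0854
gripper_force: 0.0
clock: 7.08
tcp_pos: [0.4557, -0.1953, 0.0347]
orientation: [0.833, 3.028, 0.001]
contact_force: [-1.3, 0.7, 7.6]
grip_width: 0.0152
gripper_force: 59.4
```

```bash
python3 -m crank '[[0,0,0.1,0,-1],[0,0,0.2,0,-1],[0,0,0.15,0,-1],[0,0,0.05,0,-1],[0,0,0,0,-1]]'; python3 -m crank '[[-0.019,0.191,0,0.075,-1],[-0.019,0.191,0,0.075,-1],[-0.019,0.191,0,0.075,-1],[-0.019,0.191,0,0.075,-1],[-0.019,0.191,0,0.075,-1],[-0.019,0.191,0,0.075,-1],[-0.019,0.191,0,0.075,-1],[-0.019,0.191,0,0.071,-1]]';  python3 -m crank '[[0,0,0,0,-1],[0,0,0,0,-1],[0,0,0,0,-1]]'
python3 - <<'E'
from h import *
o=r.get_obs();f=[.5845,.0997,-.07];t=o["tcp_pos"];d=t[:2]-f[:2];c,s=np.cos(-.07),np.sin(-.07)
ph=np.arctan2(*o["orientation"][:2])
print(t.round(4),"fix xy",c*d[0]+s*d[1],-s*d[0]+c*d[1],"yaw",-2*np.arctan(np.tan(ph)),o["grip_width"],o["joints"].round(2))
E
```

```text
clock: 7.5
tcp_pos: [0.4568, -0.1957, 0.1362]
orientation: [0.832, 3.024, 0.001]
contact_force: [0.3, -0.1, -2.9]
grip_width: 0.0152
gripper_force: 59.1
clock: 8.17
tcp_pos: [0.4228, 0.1119, 0.1323]
orientation: [-0.103, -3.137, 0.001]
contact_force: [0.7, 0.2, -1.3]
grip_width: 0.0152
gripper_force: 59.1
clock: 8.42
tcp_pos: [0.4236, 0.1097, 0.1326]
orientation: [-0.108, -3.137, 0.002]
contact_force: [-0.1, -0.7, -1.7]
grip_width: 0.0153
gripper_force: 59.2
[0.4236 0.1097 0.1326] fix xy -0.1611780605163423 -0.0012807464729551968 yaw -0.06879574533752056 0.015260203283124375 [-0.64  0.23  0.28  2.21 -0.1   0.72  1.21]
```

```bash
python3 -m crank '[[0,0.006,-0.12,0,-1],[0,0,-0.15,0,-1],[0,0,-0.08,0,-1],[0,0,-0.013,0,-1],[0,0,0,0,-1],[0,0,0,0,-1]]'
python3 - <<'E'
from h import *;import cv2
m=r.camera_model("wrist");a=r.grab_frame("wrist");cv2.imwrite("pics/w3.png",a)
t=r.get_obs()["tcp_pos"];print(t)
z=(t[2]-.0347)*1000
print(proj("w",W([t[0],t[1],-.07],[(98,20,4+z),(98,-20,4+z)]),m).round(1).tolist())
print(proj("w",W([.5845,.0997,-.07],[(-32,23,20),(-32,-23,20),(-82,23,20),(-82,-23,20),(-108,30,20),(-108,-30,20)]),m).round(1).tolist())
E
```

```text
clock: 8.92
tcp_pos: [0.4251, 0.1105, 0.0616]
orientation: [0.112, 3.14, -0.001]
contact_force: [-0.0, -0.4, -1.7]
grip_width: 0.015
gripper_force: 59.2
[0.42552795 0.11098451 0.06206856]
[[307.8, 384.5], [248.1, 384.5]]
[[309.3, 404.1], [246.3, 404.1], [311.4, 347.1], [244.2, 347.1], [323.1, 314.4], [232.3, 314.4]]
```

View pics/w3.png

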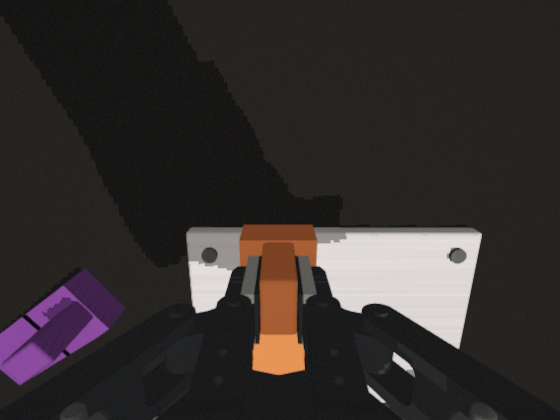

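The view shows the wedge straight (tail edge 240-316, row 226, centre 278). The slot axis, taken from the ledge corners at 188 and 480, falls at column 280, so it's aligned to about 1 mm; I'm lowering now.

```bash
python3 -m crank '[[0,0.002,-0.035,0,-1],[0,0,-0.033,0,-1],[0,0,0,0,-1],[0,0,0,0,-1]]';python3 -m crank '[[0,0,-0.005,0,-1],[0,0,0,0,-1]]';python3 -m crank '[[0,0,-0.005,0,-1],[0,0,0,0,-1]]'
```

```text
clock: 9.3
tcp_pos: [0.4245, 0.1119, 0.0475]
orientation: [-0.108, -3.139, 0.0]
contact_force: [0.0, -0.6, -1.8]
grip_width: 0.0148
gripper_force: 59.3
clock: 9.47
tcp_pos: [0.4249, 0.112, 0.0469]
orientation: [0.108, 3.139, 0.0]
contact_force: [-0.2, 0.5, -1.1]
grip_width: 0.0152
gripper_force: 59.4
clock: 9.63
tcp_pos: [0.4249, 0.1119, 0.0467]
orientation: [0.109, 3.14, 0.001]
contact_force: [-4.6, -1.3, 14.2]
grip_width: 0.0151
gripper_force: 61.6
```

```bash
python3 -m crank '[[0.03,-0.002,0.0025,0,-1],[0.056,-0.005,0,0,-1],[0.056,-0.005,0,0,-1],[0.056,-0.005,0,0,-1],[0.056,-0.005,0,0,-1],[0.05,-0.004,0,0,-1],[0,0,0,0,-1],[0,0,0,0,-1]]'
cat > st.py <<'E'
from h import *
o=r.get_obs();f=[.5845,.0997,-.07];t=o["tcp_pos"];d=t[:2]-f[:2];c,s=np.cos(-.07),np.sin(-.07)
ph=np.arctan2(*o["orientation"][:2])
print("fix xy",c*d[0]+s*d[1],-s*d[0]+c*d[1],"yaw",-2*np.arctan(np.tan(ph)))
E
python3 st.py
```

```text
clock: 10.3
tcp_pos: [0.4871, 0.1069, 0.0468]
orientation: [0.109, 3.137, 0.001]
contact_force: [1.6, -0.6, 2.0]
grip_width: 0.0152
gripper_force: 59.9
fix xy -0.09763197441138263 0.00034201273880001166 yaw -0.06943397056352335
```

```bash
python3 -m crank '[[0.05,-0.0035,0,0,-1],[0.05,-0.0035,0,0,-1],[0.045,-0.003,0,0,-1],[0,0,0,0,-1],[0,0,0,0,-1]]';python3 st.py
python3 -m crank '[[0.02,-0.0014,0,0,-1],[0.02,-0.0014,0,0,-1],[0.02,-0.0014,0,0,-1],[0,0,0,0,-1]]';python3 st.py
python3 -m crank '[[0.02,-0.0014,0,0,-1],[0.02,-0.0014,0,0,-1],[0,0,0,0,-1]]';python3 st.py
```

```text
clock: 10.72
tcp_pos: [0.5153, 0.105, 0.0466]
orientation: [0.108, 3.138, 0.001]
contact_force: [1.7, 0.4, 4.4]
grip_width: 0.0157
gripper_force: 60.3
fix xy -0.06944165030284428 0.0004141294693840447 yaw -0.06894421735780405
clock: 11.05
tcp_pos: [0.5246, 0.1043, 0.0466]
orientation: [-0.107, -3.136, -0.001]
contact_force: [-7.4, 0.2, 14.0]
grip_width: 0.0151
gripper_force: 61.9
fix xy -0.060111520836472664 0.0004227958548752627 yaw -0.06827385511598585
clock: 11.3
tcp_pos: [0.529, 0.1039, 0.0465]
orientation: [-0.106, -3.129, -0.0]
contact_force: [-17.7, 0.4, 26.3]
grip_width: 0.015
gripper_force: 63.8
fix xy -0.055662975124418215 0.000351689990880452 yaw -0.06790235331056607
```

```bash
python3 -m crank '[[0.0,0,0.004,0,-1],[0,0,0,0,-1]]';python3 st.py
python3 -m crank '[[0.02,-0.0014,0,0,-1],[0.02,-0.0014,0,0,-1],[0,0,0,0,-1]]';python3 st.py
python3 - <<'E'
from h import *;import cv2
b=r.grab_frame("side");c=cv2.resize(b[130:240,220:380],None,fx=5,fy=5,interpolation=3);cv2.imwrite("pics/s4.png",c)
E
```

```text
clock: 11.47
tcp_pos: [0.5291, 0.1039, 0.0465]
orientation: [-0.106, -3.13, 0.001]
contact_force: [-13.2, 1.9, 14.5]
grip_width: 0.0156
gripper_force: 62.3
fix xy -0.05551224878445678 0.00031297492650777473 yaw -0.06759750751277352
clock: 11.72
tcp_pos: [0.5363, 0.1034, 0.0465]
orientation: [-0.106, -3.128, 0.001]
contact_force: [-15.6, 2.5, 19.7]
grip_width: 0.015
gripper_force: 62.8
fix xy -0.048379019763559475 0.00027291767006616067 yaw -0.0675144623907207
```

View pics/s4.png

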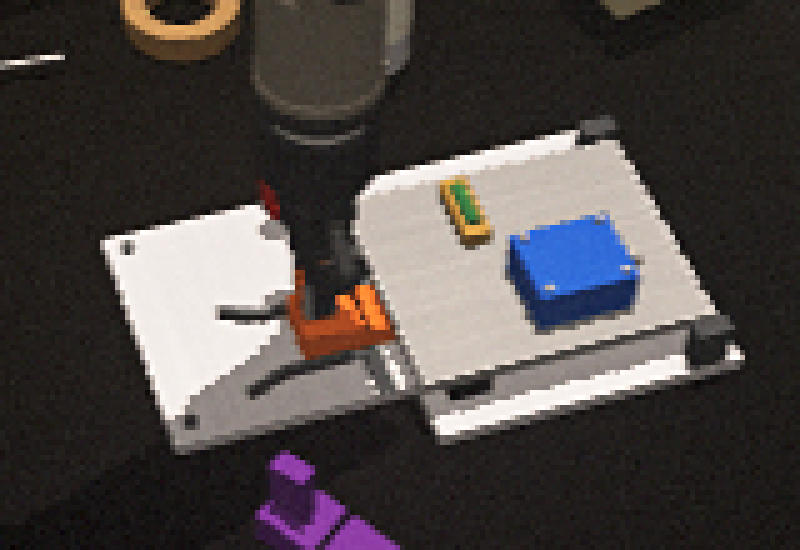

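The side crop shows the wedge between the rails with its nose under the plate. The black line is at about (370,310), some 8-10 mm before the plate's edge at about (395,330), which agrees with the x of -48 mm. I'll push the rest.

```bash
python3 -m crank '[[0.017,-0.0012,0.001,0,-1],[0.017,-0.0012,0.001,0,-1],[0.016,-0.001,0,0,-1],[0,0,0,0,-1],[0,0,0,0,-1]]';python3 st.py
python3 - <<'E'
from h import *;import cv2
b=r.grab_frame("side");c=cv2.resize(b[160:220,260:340],None,fx=10,fy=10,interpolation=3);cv2.imwrite("pics/s5.png",c)
E
```

```text
clock: 12.18
tcp_pos: [0.5472, 0.1025, 0.0466]
orientation: [-0.106, -3.13, 0.001]
contact_force: [-12.1, 0.3, 12.4]
grip_width: 0.0152
gripper_force: 61.6
fix xy -0.03745270512519074 0.00017170978484980313 yaw -0.0678115767936627
```

View pics/s5.png

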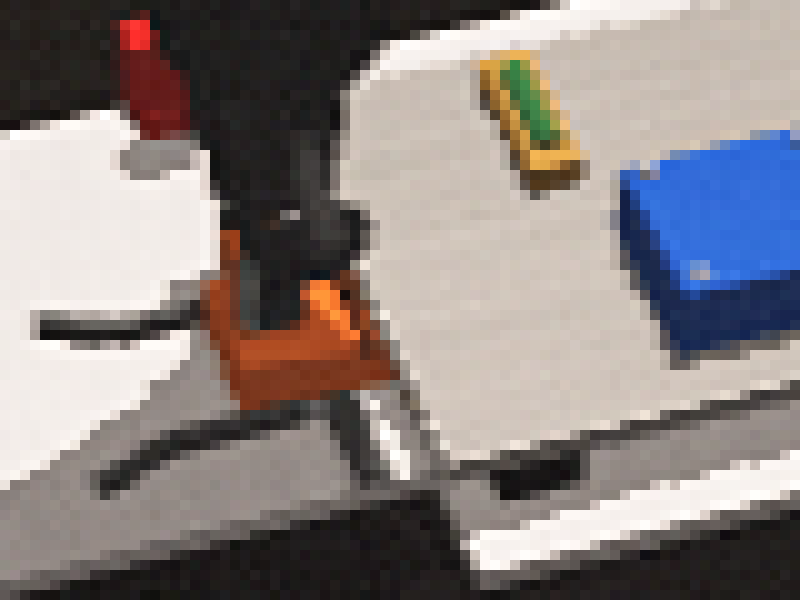

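Run:
```python
from h import *
f=[.5845,.0997,-.07]
g=lambda L:((proj("side",W(f,L))-[260,160]+.45)*10).round().tolist()
for x in(-48,-43,-38,-33):print(x,"line,tail,fin",g([(x+30,0,29.6),(x+30,-20,29.6),(x-14,-20,12),(x-14,-20,36),(x-14,20,36)]))
for l in(0,4):print(l,"plate corners",g([(-6,-85,42+l),(-6,-85,32+l),(-6,-20,42+l),(-6,-20,32+l),(-165,-60,12)]))
```

```text
-48 line,tail,fin [[316.0, 306.0], [335.0, 350.0], [209.0, 416.0], [209.0, 369.0], [171.0, 281.0]]
-43 line,tail,fin [[330.0, 303.0], [350.0, 346.0], [223.0, 412.0], [223.0, 365.0], [186.0, 278.0]]
-38 line,tail,fin [[344.0, 299.0], [364.0, 343.0], [237.0, 408.0], [238.0, 362.0], [200.0, 274.0]]
-33 line,tail,fin [[358.0, 296.0], [378.0, 339.0], [252.0, 405.0], [252.0, 358.0], [214.0, 271.0]]
0 plate corners [[438.0, 464.0], [437.0, 483.0], [371.0, 317.0], [370.0, 337.0], [-58.0, 584.0]]
4 plate corners [[439.0, 456.0], [437.0, 475.0], [371.0, 309.0], [370.0, 329.0], [-58.0, 584.0]]
```

The tail corner at (242,408) and the line at about (360,340) match the wedge at x ≈ -38 mm, a lift of about 4 mm, with the lock still at its stop. Handing in.

```bash
python3 -m crank '[[0,0,0,0,-1],[0,0,0,0,-1],[0,0,0,0,-1],[0,0,0,0,-1]]'; python3 st.py; python3 -c "
from bench import r
print(r.hand_in())"
```

```text
clock: 12.57
tcp_pos: [0.5472, 0.1025, 0.0466]
orientation: [-0.106, -3.13, 0.001]
contact_force: [-13.3, 0.3, 10.1]
grip_width: 0.0151
gripper_force: 61.6
fix xy -0.037450801810819515 0.00014090957013070116 yaw -0.06783276580955036
the job is handed in; nothing more can be done
None
```

The job is handed in, no verdict returned: lock at its end stop, wedge still gripped flat in the slot at about x = -38 mm, which should lift the plate about 4 mm (from wedge position; lift itself not measured).

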